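# Spring check of two mirror mounts

### The job

Check the springs of the two mirror mounts, the blue one first and then the yellow one: with the fingertips press the mount's coloured corner pad down until its orange pointer stands level with the green collar on its scale, not past it, keep it there for about a second, then let go so that the plate springs back up. Nothing is to be gripped or lifted: leave the mirrors untouched, the green collars where they are set, and the small things on the bench in their places.

Things in the scene. Friction and masses are not known exactly. Their poses are not given: they have to be found in the camera images.
- blue_mount: Spring-backed mirror mount with a blue press pad, screwed to the bench. Origin: centre of the underside of its 130x130x10 mm base; x to its back, y to its left, z up; at yaw 0 its front faces the robot. A 120x120x10 mm black plate, top face 76 mm above the bench, turns about a level pivot line along y at x = 50 mm, height 71 mm; its front edge sinks when the front left corner is pressed.
- blue_pad (a point): Centre of the top of the blue press pad, a disc 34 mm across, 3 mm high, on the plate's front left corner (mount x = -45, y = 45 mm), 79 mm above the bench at rest, 95 mm in front of the pivot line. A coil spring holds it up: about 2 N at the pad to start, about 0.3 N more per mm; it springs back when released. Stop 25 mm down.
- blue_plate (a joint): Tilt of the blue mount's plate in rad: 0 at rest (level), growing as the front sinks, stop at 0.27. The pad sinks about 95 mm and the pointer tip about 165 mm per rad.
- blue_pointer (a point): Tip of the blue mount's orange pointer, fixed to the plate 165 mm in front of the pivot line; it reaches forward from the front edge and ends in a cone that points right, at the scale post. 71 mm above the bench at rest.
- blue_mark (a point): Centre of the front face of the green collar (20 mm wide, 13 deep, 12 tall: its edges lie 6 mm above and below this point) on the blue mount's white scale post. It sits 16 to 30 mm lower than the resting pointer. The post is 14 mm wide, its top 90 mm above the bench, at mount x = -110, y = -52 mm.
- blue_mirror (a point): Centre of the top face of the round mirror on the blue mount's plate, 56 mm across, 7.5 mm tall; at mount x = 26, y = -22 mm. Not to be touched.
- yellow_mount: Spring-backed mirror mount with a yellow press pad, screwed to the bench. Origin: centre of the underside of its 130x130x10 mm base; x to its back, y to its left, z up; at yaw 0 its front faces the robot. A 120x120x10 mm black plate, top face 76 mm above the bench, turns about a level pivot line along y at x = 50 mm, height 71 mm; its front edge sinks when the front left corner is pressed.
- yellow_pad (a point): Centre of the top of the yellow press pad, a disc 34 mm across, 3 mm high, on the plate's front left corner (mount x = -45, y = 45 mm), 79 mm above the bench at rest, 95 mm in front of the pivot line. A coil spring holds it up: about 2 N at the pad to start, about 0.3 N more per mm; it springs back when released. Stop 25 mm down.
- yellow_plate (a joint): Tilt of the yellow mount's plate in rad: 0 at rest (level), growing as the front sinks, stop at 0.27. The pad sinks about 95 mm and the pointer tip about 165 mm per rad.
- yellow_pointer (a point): Tip of the yellow mount's orange pointer, fixed to the plate 165 mm in front of the pivot line; it reaches forward from the front edge and ends in a cone that points right, at the scale post. 71 mm above the bench at rest.
- yellow_mark (a point): Centre of the front face of the green collar (20 mm wide, 13 deep, 12 tall: its edges lie 6 mm above and below this point) on the yellow mount's white scale post. It sits 16 to 30 mm lower than the resting pointer. The post is 14 mm wide, its top 90 mm above the bench, at mount x = -110, y = -52 mm.
- yellow_mirror (a point): Centre of the top face of the round mirror on the yellow mount's plate, 56 mm across, 7.5 mm tall; at mount x = 26, y = -22 mm. Not to be touched.
- weight: Brass calibration weight with a neck, 25 mm across, 26 mm tall, loose on the bench; origin at the centre of its underside. A bystander.
- seal_tin: Round flat tin, 46 mm across, 20 mm tall, loose on the bench; origin at the centre of its underside. A bystander.
- steel_ring: Steel ring, 28 mm across, 12 mm tall, loose on the bench; origin at the centre of its underside. A bystander.
- petri: Petri dish with lid, 60 mm across, 15 mm tall, loose on the bench; origin at the centre of its underside. A bystander.
- bottle_small: Small white bottle with an orange cap, 38 mm across, 74 mm tall, loose on the bench; origin at the centre of its underside. A bystander.

How it is judged (in metres and radians):
On the way, in this order (a step that is already met when the one before it is completed fails the run):
1. the blue pad is pressed by the fingers and the blue mount's pointer stays level with its green collar (tip no more than 6 mm above or below the collar's middle) for half a second (z of blue_pointer in the frame of blue_mark between -0.006 and 0.006 m and contact force between the fingers and blue_plate_c0 above 0.5 N), for 0.5 s.
2. the blue mount is released and its plate is back at rest (value of joint blue_plate below 0.02 rad and contact force between the fingers and blue_plate below 0.1 N), for 0.2 s.
3. the yellow pad is pressed by the fingers and the yellow mount's pointer stays level with its green collar (tip no more than 6 mm above or below the collar's middle) for half a second (z of yellow_pointer in the frame of yellow_mark between -0.006 and 0.006 m and contact force between the fingers and yellow_plate_c0 above 0.5 N), for 0.5 s.
4. the yellow mount is released and its plate is back at rest (value of joint yellow_plate below 0.02 rad and contact force between the fingers and yellow_plate below 0.1 N), for 0.2 s.
At the end, for the whole second after the job is handed in: Both mounts have been pressed to their collars in order and released; both plates are back at rest (tilt under 0.02 rad), the collars are within 3 mm and the loose things within 15 mm of where they were (value of joint each of blue_plate, yellow_plate below 0.02 rad and distance of each of blue_mark, yellow_mark from where it was at the start of the episode below 0.003 m and distance of each of weight, seal_tin, steel_ring, petri, bottle_small from where it was at the start of the episode below 0.015 m); the robot touches nothing.
It fails at once if a pointer is pressed past its green collar (more than 5 mm below the collar's lower edge) (z of blue_pointer in the frame of blue_mark below -0.011 m or z of yellow_pointer in the frame of yellow_mark below -0.011 m).
It fails at once if a mirror is touched (contact force between anything else and blue_plate_c1 above 0.3 N or contact force between anything else and blue_plate_c2 above 0.3 N or contact force between anything else and yellow_plate_c1 above 0.3 N or contact force between anything else and yellow_plate_c2 above 0.3 N).
It fails at once if a green collar is shifted by more than 3 mm (distance of any of blue_mark, yellow_mark from where it was at the start of the episode above 0.003 m).
It fails at once if a plate is hit or pressed with more than 30 N (contact force between anything else and blue_plate above 30 N or contact force between anything else and yellow_plate above 30 N).
It fails at once if a loose thing (weight, tin, ring, petri dish, small bottle) is lifted, knocked or moved by more than 15 mm (distance of any of weight, seal_tin, steel_ring, petri, bottle_small from where it was at the start of the episode above 0.015 m).
It also fails if it takes over 56 s, if anything falls off the work surface, if the arm or the gripper's body presses on something with over 40 N, if the wrist force passes 120 N, or if a joint passes its speed limit or range.

### The arm

A 6-joint arm with a two-finger parallel gripper is mounted at the origin on a cart in front of the work surface, level with it; the furniture and walls round the work are solid. World frame = base frame: x ahead of the robot, y to its left, z up, the work surface at z = 0. Lengths are in m, angles in degrees, forces in N, time in s.
With the tool pointing down it reaches from about 0.4 to 0.825 m from the base axis. Payload 7 kg.
Tool frame: the origin (TCP) lies midway between the tips of the shut fingers; the grasp point (between the pads) lies 19 mm behind it; z points along the fingers, y is the line along which they close (so a half turn about z gives the same grasp; the last joint's range is limited). The gripper opens to 85 mm and grips with 20 to 120 N. Pads are 22 mm wide; open, the fingers measure 114 mm over their backs; the gripper's body (76 mm by 85 mm) begins 54 mm behind the grasp point. The pads swing forward as they close: fully open they stand 13 mm farther back than shut.
Start: joints at [87.382, 20.546, 0.682, 0, -70.136, -16.507], TCP at [0.221, 0.638, 0.231] pointing down, gripper open.
Joint ranges: [-176.03, 176.03], [-82.01, 121.73], [-58.28, 71.71], [-173.87, 95.51], [-174.79, -0.11], [-173.66, 173.66]. Speed limits (degrees/s): [136.94, 136.94, 172.46, 180, 180, 180].

### API

Orientations are given as a 3x3 rotation matrix whose columns are the frame's x, y, z axes.
In Python, from cell import bot gives the robot as it stands.
- The arm moves only by the tool carry_out, never from a script. Its argument "increments" is text: rows parted by semicolons, each of 7 numbers parted by spaces: the shift along the tool's x, y, z in units of 25 mm (1.0 is 25 mm), then the turn, a rotation vector about the tool's x, y, z in degrees, then the finger opening in mm, from 0 to 85.4. A call has 1 to 20 rows; each row shifts and turns the commanded pose from where the row before left it, along the tool's axes as they then stand; what a row does not reach is not made up. A row lasts 1/8 s, in which the tool goes at most 62.5 mm and 10.7 degrees, less where a joint would pass 70% of its speed; a pose out of reach is approached as far as the arm can. A call is refused whole if a number of a shift passes 1 or a number of a turn 10.7, either way. A call with a gripper value outside its range is refused whole. The fingers move at their own pace and stop on an object; the grip force is fixed at half the most. Time passes only in rows, so rows that do not move let the fingers close. It gives the time, the measured TCP pose, the force, the opening and the grip force at its end, in the units of the state.
- bot.get_obs(): the state, without advancing time (a new reading comes with each control period).
- bot.snapshot(name): name is "side" or "top"; returns the picture (400x640x3 uint8, blue, green, red); there is no depth.
- bot.camera_params(name): a dict with "fx", "fy", "cx", "cy" (pixels), "view" (4x4, takes a point from world to camera coordinates). Camera axes: x right, y up, looking along -z (the intrinsics and any distortion apply to the point x, -y, -z); pixel columns grow to the right and rows downward; lengths in m; the calibration is good to about 2 mm. A picture is of the moment at which its call begins. camera_params takes no time and is no camera call.
- bot.close_job(): hands the job in; it is judged then, once.
The state is a dict: "time_s": time; "joint_pos": joint angles; "qvel": joint speeds; "effort": joint torques, N m; "eef_pos": TCP position; "tcp_rot": TCP orientation; "ft_force": force on the tool from outside, world axes, zero at the start; "torque": the same for the moment, N m; "grip_width": finger opening in m; "grip_force": force on a finger pad.
Only numpy, scipy, OpenCV 4.12 (cv2) and the standard library are available. Lean on these libraries where they do the work, as an engineer would, in place of code of your own. Each camera call takes 0.05 s, during which the arm holds its last target. There are 200 camera calls.

## Working session

There is one attempt and no reset: what is moved stays moved. The work goes in short steps, Python scripts to look and compute and a tool call to move; the robot and the scene stay as the last step left them, time stands still between calls to the robot, and variables do not carry over. Pictures are saved under pics/ and viewed, at most 10 in all, crops included, and the job is handed in when it is done.

Besides the shell and the picture viewer there is one more tool, called after "Call:" by a JSON object that holds its "method" and its "body", one argument or row to a line. carry_out: Moves the arm, as the interface text tells. Its arguments: {"type":"object","properties":{"increments":{"type":"string"}},"required":["increments"]}

```bash
ls; mkdir -p pics; python3 - <<'E'
from cell import bot
import cv2
o=bot.get_obs()
for k in ("time_s","eef_pos","tcp_rot","ft_force","grip_width"): print(k,o[k])
for n in("side","top"):
    im=bot.snapshot(n); cv2.imwrite(f"pics/{n}0.png",im); p=bot.camera_params(n); print(n,p)
E
```

```text
pics
time_s 0.0
eef_pos [0.22102536 0.63725277 0.23039747]
tcp_rot [[ 9.44761388e-01 -3.27758704e-01 -3.88947835e-04]
 [-3.27758891e-01 -9.44759989e-01 -1.63447146e-03]
 [ 1.68249895e-04  1.67166664e-03 -9.99998589e-01]]
ft_force [-0.16332213  0.04681911  0.35268802]
grip_width 0.08581539645895168
side {'fx': 381.1139313299828, 'fy': 381.1139313299828, 'cx': 322.6724331182048, 'cy': 201.14462902674887, 'view': array([[-0.98571422, -0.16828257, -0.00696062,  0.60518558],
       [ 0.07665575, -0.48504271,  0.87112425, -0.13268058],
       [-0.14997122,  0.85814599,  0.49101333, -1.0963295 ],
       [ 0.        ,  0.        ,  0.        ,  1.        ]])}
top {'fx': 519.707716109914, 'fy': 519.707716109914, 'cx': 309.08473723756094, 'cy': 192.39215837802533, 'view': array([[ 0.02540147, -0.99967517, -0.00207938, -0.01321919],
       [ 0.97904557,  0.02445676,  0.20216733, -0.60063938],
       [-0.20205081, -0.00717115,  0.97934879, -1.18266435],
       [ 0.        ,  0.        ,  0.        ,  1.        ]])}
```

View pics/side0.png

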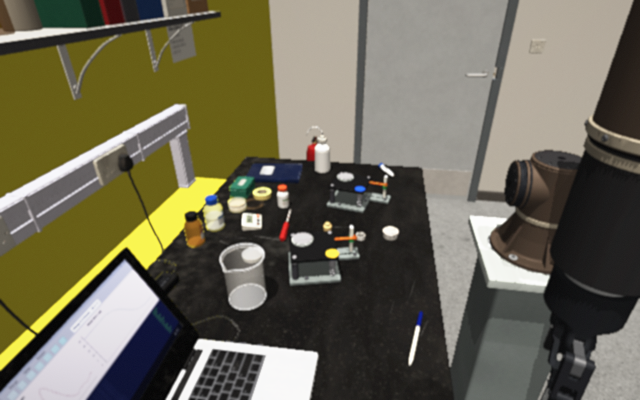

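View pics/top0.png

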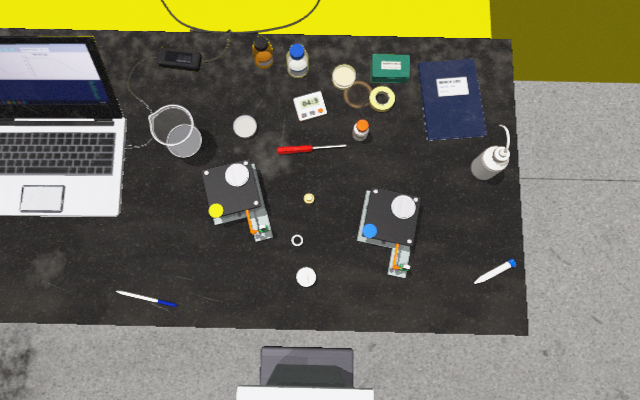

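```bash
cat > h.py <<'E'
import cv2,numpy as np
from cell import bot
def ray(n,u,v):
    p=bot.camera_params(n);V=p['view'];R=V[:3,:3];t=V[:3,3]
    d=np.array([(u-p['cx'])/p['fx'],-(v-p['cy'])/p['fy'],-1.]);return -R.T@t,R.T@d
def onz(n,u,v,z):
    c,d=ray(n,u,v);return c+d*(z-c[2])/d[2]
def proj(n,P):
    p=bot.camera_params(n);q=p['view'][:3,:3]@np.array(P)+p['view'][:3,3]
    return np.array([p['cx']+p['fx']*q[0]/-q[2],p['cy']-p['fy']*q[1]/-q[2]])
def tri(pt,ps):
    (a,d),(b,e)=ray("top",*pt),ray("side",*ps)
    s=np.linalg.lstsq(np.c_[d,-e],b-a,rcond=None)[0];p,q=a+d*s[0],b+e*s[1];return (p+q)/2,np.linalg.norm(p-q)
HSV=dict(yellow=((25,150,120),(34,255,255)),blue=((100,150,120),(115,255,255)),orange=((5,170,120),(18,255,255)),green=((45,90,40),(90,255,255)))
def blobs(im,col,box):
    x0,y0,x1,y1=box;m=cv2.inRange(cv2.cvtColor(im[y0:y1,x0:x1],cv2.COLOR_BGR2HSV),*HSV[col])
    n,_,st,c=cv2.connectedComponentsWithStats(m)
    return [(int(st[i,4]),(st[i,:4]+[x0,y0,0,0]).tolist(),(c[i]+[x0,y0]).round(2).tolist()) for i in range(1,n) if st[i,4]>2]
E
python3 - <<'E'
from h import *
I={n:cv2.imread(f"pics/{n}0.png") for n in("top","side")}
B={("top","yellow"):(195,150,285,250),("top","blue"):(345,180,430,285),("side","yellow"):(280,225,365,290),("side","blue"):(320,160,400,215)}
for (n,c),b in B.items():
    for k in(c,"orange","green"): print(n,c,k,blobs(I[n],k,b))
f=lambda n,b:cv2.resize(I[n][b[1]:b[3],b[0]:b[2]],(400,300),interpolation=cv2.INTER_CUBIC)
T=np.vstack([np.hstack([f("top",(200,155,300,230+20)) if 0 else f("top",(195,155,295,230+12)),f("top",(340,185,440,285))]),np.hstack([f("side",(280,222,380,292)),f("side",(320,160,400,220))])])
cv2.imwrite("pics/crop.png",T)
E
```

```text
top yellow yellow [(171, [208, 203, 16, 15], [215.56, 210.22])]
top yellow orange [(3, [248, 211, 1, 3], [248.0, 212.0]), (5, [247, 215, 1, 5], [247.0, 217.0]), (3, [248, 221, 1, 3], [248.0, 222.0]), (3, [249, 225, 1, 3], [249.0, 226.0]), (26, [250, 230, 8, 5], [253.12, 231.31])]
top yellow green [(19, [259, 225, 9, 7], [263.68, 229.32])]
top blue blue [(163, [363, 224, 14, 14], [369.34, 230.45])]
top blue orange [(6, [396, 243, 3, 3], [396.83, 244.0]), (24, [393, 264, 7, 5], [395.33, 266.58])]
top blue green [(20, [400, 264, 9, 7], [402.65, 268.1])]
side yellow yellow [(89, [325, 249, 13, 9], [331.31, 252.91])]
side yellow orange [(71, [334, 235, 22, 6], [344.13, 238.04])]
side yellow green [(11, [348, 240, 7, 2], [350.82, 240.64])]
side blue blue [(57, [354, 186, 12, 6], [359.6, 188.4])]
side blue orange [(51, [369, 181, 18, 5], [377.35, 183.16])]
side blue green [(11, [382, 187, 6, 2], [384.27, 187.45])]
```

View pics/crop.png

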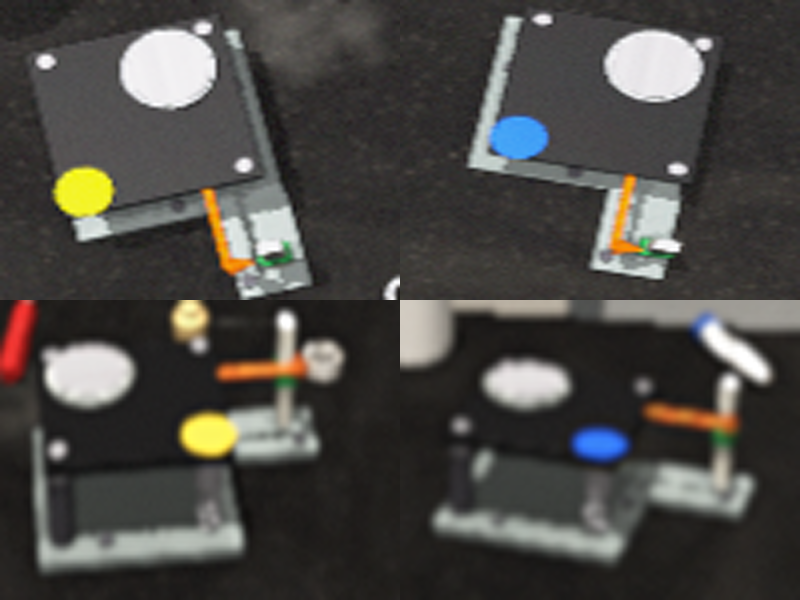

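```bash
cat >> h.py <<'E'
def mount(pad,mir):
    a=onz("top",*pad,.079)[:2];b=onz("top",*mir,.0835)[:2]
    L=np.array([[-.045,.045],[.026,-.022]]);d=b-a;l=L[1]-L[0]
    y=np.arctan2(d[1],d[0])-np.arctan2(l[1],l[0]);R=np.array([[np.cos(y),-np.sin(y)],[np.sin(y),np.cos(y)]])
    return (a+b)/2-R@L.mean(0),R,y,np.linalg.norm(d)-np.linalg.norm(l)
def W(m,x,y,z): return np.r_[m[0]+m[1]@[x,y],z]
E
python3 - <<'E'
from h import *
I={n:cv2.imread(f"pics/{n}0.png") for n in("top","side")}
def white(b):
    x0,y0,x1,y1=b;m=cv2.inRange(cv2.cvtColor(I["top"][y0:y1,x0:x1],cv2.COLOR_BGR2HSV),(0,0,170),(180,60,255))
    n,_,st,c=cv2.connectedComponentsWithStats(m);i=1+np.argmax(st[1:,4]);return c[i]+[x0,y0]
print("side cam",ray("side",0,0)[0],"top",ray("top",0,0)[0])
for k,p,b,ps,cols in(("yellow",(215.56,210.22),(222,160,252,190),(331.31,252.91),0),("blue",(369.34,230.45),(388,192,418,222),(359.6,188.4),0)):
    mm=white(b);m=mount(p,mm);print(k,mm,"origin",m[0],"yaw",np.degrees(m[2]),"err",m[3])
    print(" pad",W(m,-.045,.045,.079),"tri",tri(p,ps))
    for nm,q in(("pad",(-.045,.045,.079)),("ptr",(-.115,-.03,.071)),("posttop",(-.110,-.052,.09)),("corner",(-.06,.06,.076)),("post45",(-.11,-.045,.045)),("mark45",(-.1165,-.052,.045))):
        print("  ",nm,proj("top",W(m,*q)).round(1),proj("side",W(m,*q)).round(1))
    # side profile along the post's left/front face
    for z in np.arange(.09,.02,-.003):
        u,v=proj("side",W(m,-.110,-.050,z));c=cv2.getRectSubPix(I["side"],(1,1),(u,v))[0,0]
        print("   z%.3f"%z,round(u,1),round(v,1),c)
E
```

```text
side cam [0.44229288 0.9782972  0.65810614] top [ 0.34943083 -0.00700628  1.27964307]
yellow [236.73623853 174.18807339] origin [0.60472343 0.18844331] yaw 15.627246767998717 err 0.0005478113125606116
 pad [0.54926487 0.21965787 0.079     ] tri (array([0.55163685, 0.22021042, 0.077345  ]), np.float64(0.004616051564053783))
   pad [215.6 210.1] [333.2 252.5]
   ptr [253.9 231.6] [355.4 236.3]
   posttop [261.8 226.1] [352.4 226.1]
   corner [210.9 218. ] [340.  256.8]
   post45 [260.7 229.4] [352.3 241.1]
   mark45 [264.1 231.3] [354.2 239.5]
   z0.090 352.5 226.5 [206 208 208]
   z0.087 352.5 227.4 [208 212 214]
   z0.084 352.5 228.3 [187 195 199]
   z0.081 352.4 229.2 [159 172 177]
   z0.078 352.4 230.1 [150 165 171]
   z0.075 352.4 231.1 [151 167 172]
   z0.072 352.3 232.0 [154 169 173]
   z0.069 352.3 232.9 [155 170 177]
   z0.066 352.3 233.8 [155 172 187]
   z0.063 352.2 234.7 [148 171 203]
   z0.060 352.2 235.6 [128 165 223]
   z0.057 352.1 236.5 [ 98 155 239]
   z0.054 352.1 237.4 [ 67 138 239]
   z0.051 352.1 238.3 [ 48 117 207]
   z0.048 352.0 239.2 [ 42 100 131]
   z0.045 35
[... 928 characters left out ...]
0.078 386.1 179.1 [132 146 150]
   z0.075 386.0 179.8 [131 144 150]
   z0.072 386.0 180.6 [127 140 148]
   z0.069 385.9 181.4 [115 132 149]
   z0.066 385.8 182.2 [ 95 119 157]
   z0.063 385.8 183.0 [ 67 104 172]
   z0.060 385.7 183.7 [ 47  96 180]
   z0.057 385.7 184.5 [ 37  90 170]
   z0.054 385.6 185.3 [ 35  85 145]
   z0.051 385.5 186.0 [ 37  83 105]
   z0.048 385.5 186.8 [38 80 62]
   z0.045 385.4 187.6 [43 79 46]
   z0.042 385.3 188.3 [53 82 51]
   z0.039 385.3 189.1 [68 88 73]
   z0.036 385.2 189.9 [83 97 93]
   z0.033 385.1 190.6 [ 98 109 112]
   z0.030 385.1 191.4 [110 122 127]
   z0.027 385.0 192.1 [121 134 139]
   z0.024 385.0 192.9 [126 139 145]
   z0.021 384.9 193.6 [130 143 149]
```

Call:
{"method": "carry_out", "body": {
  "increments": "0.4 0.5 0 0 0 0 0;0.8 0.95 0 0 0 0 0;0.8 0.95 0 0 0 0 0;0.8 0.95 0 0 0 0 0;0.8 0.95 0 0 0 0 0;0.8 0.95 0 0 0 0 0;0.8 0.95 0 0 0 0 0;0.8 0.95 0 0 0 0 0;0.8 0.95 0 0 0 0 0;0.8 0.95 0 0 0 0 0;0.8 0.95 0 0 0 0 0;0.8 0.95 0 0 0 0 0;0.8 0.95 0 0 0 0 0;0.8 0.95 0 0 0 0 0;0.8 0.95 0 0 0 0 0;0.8 0.95 0 0 0 0 0;0.8 0.95 0 0 0 0 0;0.8 0.95 0 0 0 0 0;0.4 0.5 0 0 0 0 0;0 0 0 0 0 0 0"
}}

```text
time_s: 2.6
eef_pos: [0.4206, 0.1131, 0.2312]
tcp_rot: [[0.944, -0.33, -0.0], [-0.33, -0.944, 0.0], [-0.0, -0.0, -1.0]]
ft_force: [-0.5, -0.7, 0.7]
grip_width: -0.0
grip_force: 0.0
```

Call:
{"method": "carry_out", "body": {
  "increments": "0.4 0.5 0 0 0 0 0;0.7 0.87 0 0 0 0 0;0.7 0.87 0 0 0 0 0;0.7 0.87 0 0 0 0 0;0.7 0.87 0 0 0 0 0;0.7 0.87 0 0 0 0 0;0.7 0.87 0 0 0 0 0;0.7 0.87 0 0 0 0 0;0.7 0.87 0 0 0 0 0;0.7 0.87 0 0 0 0 0;0.04 0.06 0.5 0 0 -3 0;0 0 0.9 0 0 -3 0;0 0 0.9 0 0 -3 0;0 0 0.9 0 0 0 0;0 0 0.9 0 0 0 0;0 0 0.6 0 0 0 0;0 0 0.3 0 0 0 0;0 0 0 0 0 0 0;0 0 0 0 0 0 0"
}}

```text
time_s: 4.97
eef_pos: [0.5118, -0.1387, 0.107]
tcp_rot: [[0.984, -0.176, 0.001], [-0.176, -0.984, -0.0], [0.001, -0.0, -1.0]]
ft_force: [-0.5, 0.3, -0.1]
grip_width: 0.0001
grip_force: 0.0
```

```bash
cat > look.py <<'E'
import sys
from h import *
t=sys.argv[1];m=mount((369.34,230.45),(403.306,206.324)) if t=="blue" else mount((215.56,210.22),(236.736,174.188))
o=bot.get_obs();e=o["eef_pos"];print("t",o["time_s"],"tcp",e.round(4),"F",o["ft_force"].round(2),"in mount mm",np.round(1e3*m[1].T@(e[:2]-m[0]),1))
im=bot.snapshot("side");b=(365,168,405,198) if t=="blue" else (330,218,370,248)
print("orange",blobs(im,"orange",b),"green",blobs(im,"green",b))
if len(sys.argv)>2:
    tp=bot.snapshot("top");c=proj("top",[*e[:2],.08]).astype(int)
    f=lambda a,x0,y0,w,h:cv2.resize(a[y0:y0+h,x0:x0+w],(400,300),interpolation=cv2.INTER_CUBIC)
    cv2.imwrite(f"pics/{sys.argv[2]}.png",np.hstack([f(im,*b[:2],40,30),f(tp,c[0]-60,c[1]-45,120,90)]))
E
python3 look.py blue b1
```

```text
t 4.975 tcp [ 0.5118 -0.1387  0.107 ] F [-0.47  0.29 -0.08] in mount mm [-44.   47.1]
orange [(30, [370, 182, 17, 4], [378.07, 183.17])] green [(11, [382, 187, 6, 2], [384.27, 187.45])]
```

View pics/b1.png

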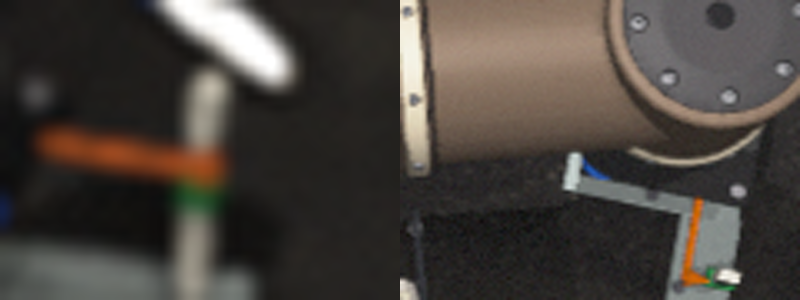

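Call:
{"method": "carry_out", "body": {
  "increments": "-0.08 0.08 0.5 0 0 0 0;0 0 0.4 0 0 0 0;0 0 0.14 0 0 0 0;0 0 0.1 0 0 0 0;0 0 0.1 0 0 0 0;0 0 0.1 0 0 0 0;0 0 0 0 0 0 0;0 0 0 0 0 0 0"
}}

```text
time_s: 6.08
eef_pos: [0.5089, -0.1404, 0.0729]
tcp_rot: [[0.984, -0.176, -0.0], [-0.176, -0.984, -0.0], [-0.0, 0.0, -1.0]]
ft_force: [-3.5, -0.9, 3.2]
grip_width: -0.0005
grip_force: 2.2
```

```bash
python3 look.py blue
```

```text
t 6.075 tcp [ 0.5089 -0.1404  0.0729] F [-3.47 -0.92  3.2 ] in mount mm [-46.6  44.9]
orange [(32, [370, 184, 16, 5], [377.81, 185.62])] green []
```

Call:
{"method": "carry_out", "body": {
  "increments": "0 0 0.08 0 0 0 0;0 0 0.08 0 0 0 0;0 0 0 0 0 0 0;0 0 0 0 0 0 0"
}}

```text
time_s: 6.62
eef_pos: [0.5091, -0.1403, 0.0689]
tcp_rot: [[0.984, -0.176, 0.0], [-0.176, -0.984, -0.0], [0.0, 0.0, -1.0]]
ft_force: [-3.2, 0.6, 6.2]
grip_width: -0.0
grip_force: 2.9
```

```bash
python3 look.py blue b2
```

```text
t 6.625 tcp [ 0.5091 -0.1403  0.0689] F [-3.15  0.55  6.2 ] in mount mm [-46.4  44.9]
orange [(30, [370, 185, 16, 5], [377.67, 187.17])] green []
```

View pics/b2.png

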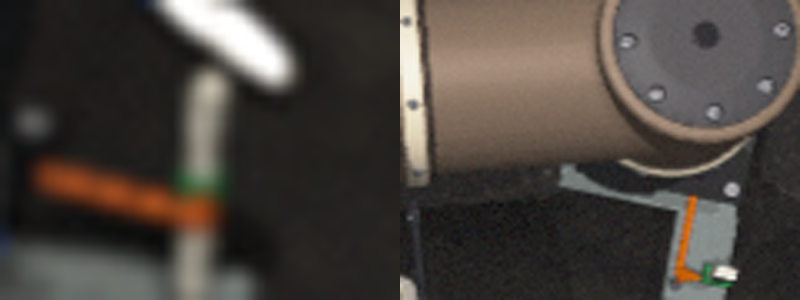

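Call:
{"method": "carry_out", "body": {
  "increments": "0 0 0 0 0 0 0;0 0 0 0 0 0 0;0 0 0 0 0 0 0;0 0 0 0 0 0 0;0 0 0 0 0 0 0;0 0 0 0 0 0 0;0 0 0.04 0 0 0 0;0 0 0 0 0 0 0;0 0 0 0 0 0 0;0 0 0 0 0 0 0;0 0 0 0 0 0 0;0 0 -0.15 0 0 0 0;0 0 -0.2 0 0 0 0;0 0 -0.3 0 0 0 0;0 0 -0.5 0 0 0 0;0 0 -0.8 0 0 0 0;0 0 -0.8 0 0 0 0;0 0 -0.8 0 0 0 0;0 0 -0.5 0 0 0 0;0 0 0 0 0 0 0"
}}

```text
time_s: 9.22
eef_pos: [0.5096, -0.1402, 0.1701]
tcp_rot: [[0.984, -0.176, 0.002], [-0.176, -0.984, 0.0], [0.002, -0.001, -1.0]]
ft_force: [0.0, -0.2, -0.5]
grip_width: 0.0001
grip_force: 0.0
```

```bash
python3 look.py blue; python3 - <<'E'
from h import *
# next: from present TCP to the yellow pad, in tool axes after no turn
o=bot.get_obs();d=np.array([.5485,.2195])-o["eef_pos"][:2];print((o["tcp_rot"].T@[*d,0])/.025)
E
```

```text
t 9.225 tcp [ 0.5096 -0.1402  0.1701] F [ 0.04 -0.19 -0.51] in mount mm [-45.9  45.2]
orange [(28, [370, 182, 17, 4], [378.04, 183.11])] green [(10, [382, 187, 5, 2], [384.0, 187.5])]
[-9.76373391e-01 -1.44409262e+01  6.06246115e-03]
```

Call:
{"method": "carry_out", "body": {
  "increments": "-0.05 -0.4 0 0 0 0 0;-0.07 -0.95 0 0 0 0 0;-0.07 -0.95 0 0 0 0 0;-0.07 -0.95 0 0 0 0 0;-0.07 -0.95 0 0 0 0 0;-0.07 -0.95 0 0 0 0 0;-0.07 -0.95 0 0 0 0 0;-0.07 -0.95 0 0 0 0 0;-0.07 -0.95 0 0 0 0 0;-0.07 -0.95 0 0 0 0 0;-0.07 -0.95 0 0 0 0 0;-0.07 -0.95 0 0 0 0 0;-0.07 -0.95 0 0 0 0 0;-0.07 -0.95 0 0 0 0 0;-0.07 -0.95 0 0 0 0 0;-0.02 -0.74 0 0 0 0 0;0 0 0 0 0 -8 0;0 0 0.5 0 0 -9 0;0 0 0.9 0 0 -9 0;0 0 0.9 0 0 0 0"
}}

```text
time_s: 11.78
eef_pos: [0.5468, 0.2202, 0.1111]
tcp_rot: [[0.961, 0.276, 0.0], [0.276, -0.961, 0.0], [0.0, -0.0, -1.0]]
ft_force: [0.9, -0.1, -0.9]
grip_width: 0.0001
grip_force: 0.0
```

Call:
{"method": "carry_out", "body": {
  "increments": "0 0 0 0 0 0 0;0 0 0 0 0 0 0"
}}

```text
time_s: 12.02
eef_pos: [0.5472, 0.2201, 0.1123]
tcp_rot: [[0.962, 0.274, 0.001], [0.274, -0.962, 0.0], [0.001, 0.0, -1.0]]
ft_force: [0.0, -0.0, 0.5]
grip_width: -0.0003
grip_force: 0.0
```

```bash
python3 look.py yellow y1
```

```text
t 12.025 tcp [0.5472 0.2201 0.1123] F [ 0.03 -0.04  0.49] in mount mm [-46.9  46. ]
orange [(43, [339, 235, 17, 5], [346.67, 237.77])] green [(9, [349, 240, 5, 2], [350.78, 240.56])]
```

View pics/y1.png

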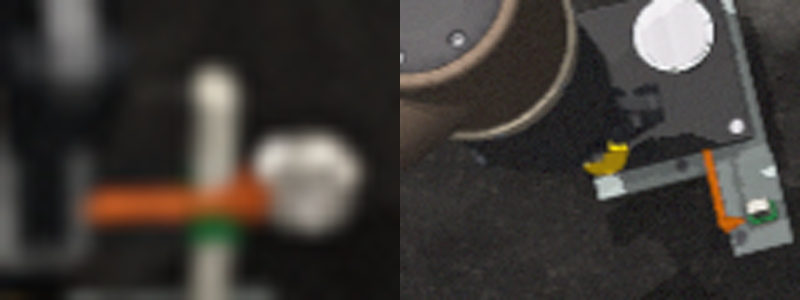

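Call:
{"method": "carry_out", "body": {
  "increments": "0.03 0.03 0.6 0 0 0 0;0 0 0.5 0 0 0 0;0 0 0.16 0 0 0 0;0 0 0.12 0 0 0 0;0 0 0.1 0 0 0 0;0 0 0.1 0 0 0 0;0 0 0.08 0 0 0 0;0 0 0.06 0 0 0 0;0 0 0 0 0 0 0;0 0 0 0 0 0 0"
}}

```text
time_s: 13.38
eef_pos: [0.5474, 0.219, 0.0687]
tcp_rot: [[0.962, 0.274, -0.0], [0.274, -0.962, -0.0], [-0.0, 0.0, -1.0]]
ft_force: [-3.3, -2.2, 5.5]
grip_width: 0.0002
grip_force: 2.9
```

```bash
python3 look.py yellow y2
```

```text
t 13.375 tcp [0.5474 0.219  0.0687] F [-3.26 -2.22  5.49] in mount mm [-47.   44.9]
orange [(33, [343, 241, 13, 4], [349.36, 242.64])] green [(12, [348, 237, 5, 4], [349.42, 239.0])]
```

View pics/y2.png

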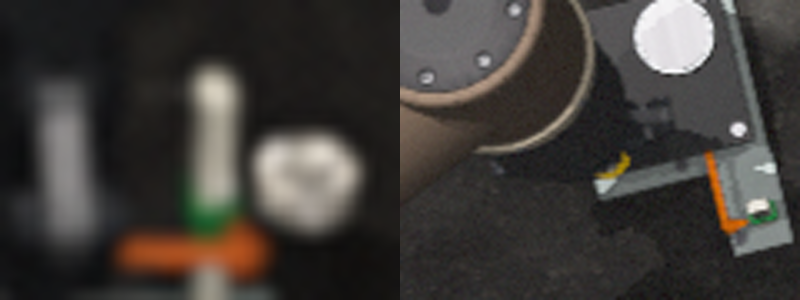

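```bash
python3 - <<'E'
from h import *
im=bot.snapshot("side");i0=cv2.imread("pics/side0.png")
m=mount((215.56,210.22),(236.736,174.188))
for q in((-.11,-.042,.0467),(-.11,-.042,.0527),(-.11,-.042,.0587),(-.115,-.028,.071),(-.115,-.028,.0527),(-.115,-.04,.0527)): print(q,proj("side",W(m,*q)).round(2))
for u in(348,349,350,351,352):
  for a,s in((i0,"rest"),(im,"now")):
    c=a[232:248,u].astype(int);print(u,s,"G-avg(BR)",(c[:,1]-(c[:,0]+c[:,2])//2).tolist(),"R-B",(c[:,2]-c[:,0]).tolist())
E
```

```text
(-0.11, -0.042, 0.0467) [352.53 241.25]
(-0.11, -0.042, 0.0527) [352.6  239.45]
(-0.11, -0.042, 0.0587) [352.67 237.65]
(-0.115, -0.028, 0.071) [355.54 236.73]
(-0.115, -0.028, 0.0527) [355.3 242.3]
(-0.115, -0.04, 0.0527) [354.53 239.75]
348 rest G-avg(BR) [2, 2, 10, 16, 3, -8, -10, -10, 8, 19, 12, 3, 0, 2, 3, 5] R-B [7, 6, 4, 19, 90, 163, 180, 128, 37, -3, 1, 6, 8, 9, 8, 6]
348 now G-avg(BR) [1, 2, 6, 10, 17, 22, 27, 25, 16, -1, -17, -22, -19, -9, 2, 3] R-B [5, 6, 5, 3, -1, -2, -4, -6, 4, 48, 110, 138, 103, 36, 5, 4]
349 rest G-avg(BR) [4, 5, 7, 14, 4, -5, -7, 4, 35, 43, 25, 8, 2, 2, 4, 4] R-B [15, 15, 12, 23, 82, 153, 172, 114, 21, -9, 2, 10, 14, 16, 16, 15]
349 now G-avg(BR) [2, 2, 5, 9, 15, 25, 39, 46, 39, 16, -6, -19, -16, -3, 4, 5] R-B [11, 13, 12, 11, 9, 6, -1, -10, -5, 41, 107, 130, 87, 28, 11, 12]
350 rest G-avg(BR) [5, 3, 6, 6, -1, -3, -7, 13, 51, 53, 28, 9, 4, 4, 5, 5] R-B [20, 20, 18, 30, 79, 139, 170, 108, 11, -11, 4, 16, 19, 20, 21, 20]
350 now G-avg(BR) [5, 4, 4, 6, 8, 17, 33, 51, 51, 27, -2, -18, -13, 0, 4, 5] R-B [17, 18, 18, 19, 17, 14, 5, -9, -9, 36, 103, 123, 75, 28, 16, 16]
351 rest G-avg(BR) [6, 6, 6, 3, -5, -5, -10, 15, 54, 54, 26, 9, 5, 4, 4, 5] R-B [23, 21, 21, 35, 84, 142, 174, 103, 8, -11, 6, 17, 20, 20, 22, 20]
351 now G-avg(BR) [5, 4, 4, 3, 5, 12, 27, 48, 47, 23, -3, -18, -13, -1, 5, 5] R-B [20, 20, 21, 20, 19, 15, 6, -5, 1, 48, 109, 125, 78, 32, 17, 17]
352 rest G-avg(BR) [6, 6, 3, -3, -12, -12, -16, 7, 46, 49, 26, 8, 4, 3, 4, 5] R-B [21, 21, 28, 54, 108, 163, 181, 106, 13, -10, 4, 13, 15, 16, 16, 15]
352 now G-avg(BR) [4, 4, 5, 3, 5, 10, 26, 40, 27, 4, -13, -21, -18, -6, 2, 4] R-B [19, 20, 19, 18, 15, 12, 3, 5, 35, 80, 125, 138, 97, 46, 18, 11]
```

Call:
{"method": "carry_out", "body": {
  "increments": "0 0 0.02 0 0 0 0;0 0 0 0 0 0 0;0 0 0 0 0 0 0;0 0 0 0 0 0 0;0 0 0 0 0 0 0;0 0 0 0 0 0 0;0 0 0 0 0 0 0;0 0 0.02 0 0 0 0;0 0 0 0 0 0 0;0 0 0 0 0 0 0;0 0 0 0 0 0 0;0 0 -0.15 0 0 0 0;0 0 -0.2 0 0 0 0;0 0 -0.3 0 0 0 0;0 0 -0.5 0 0 0 0;0 0 -0.8 0 0 0 0;0 0 -0.8 0 0 0 0;0 0 -0.8 0 0 0 0;0 0 -0.5 0 0 0 0;0 0 0 0 0 0 0"
}}

```text
time_s: 16.02
eef_pos: [0.548, 0.2197, 0.17]
tcp_rot: [[0.962, 0.274, 0.002], [0.274, -0.962, 0.002], [0.002, -0.001, -1.0]]
ft_force: [-0.7, 0.9, -0.2]
grip_width: 0.0001
grip_force: 0.0
```

```bash
python3 look.py yellow; python3 look.py blue
```

```text
t 16.025 tcp [0.548  0.2197 0.17  ] F [-0.73  0.92 -0.24] in mount mm [-46.2  45.3]
orange [(50, [336, 235, 20, 5], [345.36, 237.84])] green [(9, [349, 240, 5, 2], [350.78, 240.56])]
t 16.075 tcp [0.5475 0.2193 0.1689] F [ 0.5   0.46 -0.14] in mount mm [-72.4 405.7]
orange [(51, [369, 181, 18, 5], [377.35, 183.16])] green [(11, [382, 187, 6, 2], [384.27, 187.45])]
```

Both pointers and both collars are back at their starting pixels, and the tool is clear of everything.

```bash
python3 -c "
from cell import bot
print(bot.close_job())"
```

```text
the job is handed in; nothing more can be done
None
```

I pressed the blue pad and then the yellow pad until each pointer measured level with its green collar, held each for over a second and released it. Both pointers returned to their rest positions and both collars stayed in place, and the job is handed in, but no verdict was shown.

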